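# Make up two rheometer measuring kits

## Task

Make up two measuring kits from the stock on the bench: the orange tray gets the red-headed plate spindle and the black-capped amber vial, the blue tray gets the brass bob spindle and the white-capped clear vial. In each tray stand the spindle in the pocket with the black floor and the vial in the pocket with the white floor, flat on the floor and upright; set them down without dropping or tipping them. Leave the spare vane spindle (black head, crossed blades) and the yellow-capped vial standing where they are.

Things in the scene. Friction and masses are not known exactly. Their poses are not given: they have to be found in the camera images.
- orange_tray: Open two-pocket kit tray of orange plastic, fixed to the bench, 80 mm (own x) by 156 mm (own y) and 16 mm high. Origin: centre of its underside, on the bench; z up. Walls and the divider are 4 mm thick; each pocket is 72 by 72 mm inside, its floor 4 mm above the bench. The pocket with the black floor is centred at own y = -38 mm (x = 0), the one with the white floor at own y = +38 mm. Either tray may stand left or right, turned any way.
- blue_tray: Open two-pocket kit tray of blue plastic, fixed to the bench, 80 mm (own x) by 156 mm (own y) and 16 mm high. Origin: centre of its underside, on the bench; z up. Walls and the divider are 4 mm thick; each pocket is 72 by 72 mm inside, its floor 4 mm above the bench. The pocket with the black floor is centred at own y = -38 mm (x = 0), the one with the white floor at own y = +38 mm. Either tray may stand left or right, turned any way.
- plate_spindle_mid (a point): Steel rheometer spindle with a red head, a 16 mm shaft and a flat steel disc 50 mm in diameter and 8 mm thick as its foot (the plate); it stands upright on its foot, 76 mm tall. Head: upright cylinder 22 mm in diameter, from 44 mm above the underside to the top, the part to grip from above. This point is on its axis, half-way up (38 mm above its underside); z up along the axis. About 150 g. Goes into the orange tray.
- bob_spindle_mid (a point): Brass rheometer spindle with a brass head, a brass cylinder 36 mm in diameter and 38 mm tall as its foot (the bob); it stands upright on its foot, 76 mm tall. Head: upright cylinder 22 mm in diameter, from 44 mm above the underside to the top, the part to grip from above. This point is on its axis, half-way up (38 mm above its underside); z up along the axis. About 300 g. Goes into the blue tray.
- vane_spindle_mid (a point): Steel rheometer spindle with a black head, a cross of four steel blades, 46 mm across and 38 mm tall, as its foot (the vane); it stands upright on its foot, 76 mm tall. Head: upright cylinder 22 mm in diameter, from 44 mm above the underside to the top, the part to grip from above. This point is on its axis, half-way up (38 mm above its underside); z up along the axis. About 120 g. A spare: stays where it is.
- amber_vial_mid (a point): Closed sample vial of amber glass with a white label band and a black screw cap, standing upright: 38 mm in diameter, 70 mm tall; the cap is 36 mm in diameter and takes the top 22 mm. This point is on its axis, half-way up (35 mm above its underside); z up along the axis. About 100 g. Goes into the orange tray.
- clear_vial_mid (a point): Closed sample vial of clear glass with a white label band and a white screw cap, standing upright: 38 mm in diameter, 70 mm tall; the cap is 36 mm in diameter and takes the top 22 mm. This point is on its axis, half-way up (35 mm above its underside); z up along the axis. About 100 g. Goes into the blue tray.
- green_vial_mid (a point): Closed sample vial of green glass with a white label band and a yellow screw cap, standing upright: 38 mm in diameter, 70 mm tall; the cap is 36 mm in diameter and takes the top 22 mm. This point is on its axis, half-way up (35 mm above its underside); z up along the axis. About 100 g. A spare: stays where it is.
Things that resemble listed ones, but are neither listed nor needed, are in the scene too. Of the things that look like the part that bears bob_spindle_mid, the smaller one is meant.

How it is judged:
By the outcome, as a careful person would: the job done as asked, in the order asked, and still so for the second after the job is handed in, with the robot touching nothing.
It also fails if it takes over 96 s, if anything falls off the work surface, if the arm or the gripper's body presses on something with over 40 N, if the wrist force passes 120 N, or if a joint passes its speed limit or range.

## Robot

A 7-joint arm with a two-finger parallel gripper is mounted at the origin on the work surface. World frame = base frame: x ahead of the robot, y to its left, z up, the work surface at z = 0. Lengths are in m, angles in degrees, forces in N, time in s.
With the tool pointing down it reaches from about 0.4 to 0.925 m from the base axis. Payload 4.1 kg.
Tool frame: the origin (TCP) lies on the centre line of the jaws, within the pads' length; the fingertips stand 8 mm ahead of it and the grasp point (between the pads) lies 11 mm behind it; y points along the fingers, z is the direction in which the jaws open and shut, and the axes are right-handed (so a half turn about y gives the same grasp; the last joint's range is limited). The gripper opens to 85 mm and grips with 20 to 120 N. Pads are 22 mm wide; open, the fingers measure 114 mm over their backs; the gripper's body (76 mm by 85 mm) begins 54 mm behind the grasp point. The pads swing forward as they close: fully open they stand 13 mm farther back than shut.
Start: joints at [59.072, 22.827, 2.584, 88.041, -1.071, 69.15, -2.905], TCP at [0.277, -0.588, 0.206] pointing down, gripper open.
Joint ranges: [-161.44, 161.44], [-28.35, 127.94], [-78.24, 83.42], [0, 140.83], [-78.03, 258.03], [13.02, 114.36], [-168.23, 168.23]. Speed limits (degrees/s): [147.25, 147.25, 180, 180, 180, 180, 180].

## Interface

Orientations are given as a 3x3 rotation matrix whose columns are the frame's x, y, z axes.
In Python, from workcell import env, camera, hand_in, models gives the robot as it stands. The module is installed in compiled form; this text tells all that it offers.
- The arm moves only by the tool carry_out, never from a script. Its argument "deltas" is a list of rows, each an object of numbers: "jaw": the closure, from 0 (fully open) to 1 (shut); "tx", "ty", "tz": the shift along the tool's x, y, z in mm; "spin": the turn about the tool's y in degrees. In form: [{"jaw": .., "tx": .., "ty": .., "tz": .., "spin": ..}, ...]. A call has 1 to 5 rows; each row is the pose to reach, as a shift and turn from the pose commanded when the call began, along the tool's axes at that moment; what a row does not reach only later rows make up. A row lasts 1/8 s, in which the tool goes at most 62.5 mm and 10.7 degrees, less where a joint would pass 70% of its speed; a pose out of reach is approached as far as the arm can. A call with a gripper value outside its range is refused whole. The fingers move at their own pace and stop on an object; "newtons" is the grip in N (left out, the last holds). Time passes only in rows, so rows that repeat a pose let the fingers close. It gives the time, the measured TCP pose, the force and the opening at its end, in the units of the state.
- env.observe(): the state, without advancing time (a new reading comes with each control period).
- camera(name): name is "side" or "top" or "wrist"; returns a dict with "pixels" (420x560x3 uint8, blue, green, red), "range_z" (420x560 float32, m along the optical axis (not along the pixel's ray), 0 where there is no reading), "fovy" (degrees; the focal length in pixels is half the picture's height over the tangent of half this angle, whatever the lens; pixels are square), "cx", "cy" (the principal point, pixels), "extrinsics" (4x4, takes a point from world to camera coordinates); the wrist camera has in their place "mount" (4x4, takes a point from camera to tool coordinates, whose origin is the TCP and whose axes are the tool frame's). Camera axes: x right, y up, looking along -z (the intrinsics and any distortion apply to the point x, -y, -z); pixel columns grow to the right and rows downward; lengths in m; the calibration is good to about 2 mm. The wrist camera is an equidistant fisheye: a pixel r from the principal point sees the ray r / f radians off the axis. A picture is of the moment at which its call begins: read the wrist's pose just before it.
- hand_in(): hands the job in, once; it reports no verdict.
Trained networks look in the newest picture that a camera, given by its name, has taken for a name from the list of things; names that differ only in an ending like _2 or _b are one class to them, and where a whole thing is asked for, a point or a joint stands for the part that bears it (a point fixed in the world has none). Each returns a list of dicts, best first, with "conf" (0 to 1); they miss things now and then, are a little off and sometimes report something else, mostly with a low value. They report only what shows in the picture. A call takes as long as a camera call. They do not tell look-alikes from the thing itself.
- models.regions_of(query, camera): "region" (420x560 bool, what is visible of it).
- models.pinpoint(query, camera): "point" ([x, y, z] in m, in world coordinates, good to about 4 mm: a listed point, or the origin of a listed thing).
The state is a dict: "time_s": time; "qpos": joint angles; "joint_velocities": joint speeds; "joint_efforts": joint torques, N m; "eef_pos": TCP position; "eef_rot": TCP orientation; "contact_force": force on the tool from outside, world axes, zero at the start; "ft_torque": the same for the moment, N m; "width": finger opening in m.
Only numpy, scipy, OpenCV 4.12 (cv2) and the standard library are available. Lean on these libraries where they do the work, as an engineer would, in place of code of your own. Each camera call takes 0.05 s, during which the arm holds its last target. There are 200 camera calls.

## Working session

There is one attempt and no reset: what is moved stays moved. The work goes in short steps, Python scripts to look and compute and a tool call to move; the robot and the scene stay as the last step left them, time stands still between calls to the robot, and variables do not carry over. Pictures are saved under pics/ and viewed, on a budget of 14 in all, crops included, one or two more only if the job needs it, and the job is handed in when it is done.

Besides the shell and the picture viewer there is one more tool, called as name(argument=value, ...) on one line, values as JSON. carry_out: Moves the arm, as the interface text tells. Its arguments: {"type":"object","properties":{"deltas":{"type":"array","items":{"type":"object","properties":{"jaw":{"type":"number"},"tx":{"type":"number"},"ty":{"type":"number"},"tz":{"type":"number"},"spin":{"type":"number"}}}},"newtons":{"type":"number"}},"required":["deltas"]}

```bash
mkdir -p pics
cat > h.py <<'E'
import numpy as np, cv2
from workcell import env, camera, hand_in, models
def pt(c,u,v):
    f=210/np.tan(np.radians(c["fovy"])/2); z=c["range_z"][int(v),int(u)]
    p=np.array([(u-c["cx"])/f*z,-(v-c["cy"])/f*z,-z,1])
    return (np.linalg.inv(c["extrinsics"])@p)[:3]
def cloud(c):
    f=210/np.tan(np.radians(c["fovy"])/2); z=c["range_z"].astype(float)
    v,u=np.mgrid[:420,:560]
    p=np.stack([(u-c["cx"])/f*z,-(v-c["cy"])/f*z,-z,np.ones_like(z)],-1)
    return (p@np.linalg.inv(c["extrinsics"]).T)[...,:3]
E
python3 - <<'E'
from h import *
s=env.observe(); print(s["time_s"],s["eef_pos"],s["eef_rot"],s["width"])
for n in ["top","side"]:
    c=camera(n); cv2.imwrite(f"pics/{n}0.png",c["pixels"]); print(n,c["fovy"],c["cx"],c["cy"],c["extrinsics"].round(3).tolist(), [k for k in c])
    for q in ["orange_tray","blue_tray","plate_spindle_mid","bob_spindle_mid","vane_spindle_mid","amber_vial_mid","clear_vial_mid","green_vial_mid"]:
        print(q,[(np.round(d["point"],3).tolist(),round(d["conf"],2)) for d in models.pinpoint(q,n)])
E
```

```text
0.0 [ 0.27705137 -0.58723768  0.2046798 ] [[-9.04370852e-01 -9.59710265e-04  4.26746344e-01]
 [-4.26747397e-01  1.68470391e-03 -9.04369295e-01]
 [ 1.48991264e-04 -9.99998120e-01 -1.93315096e-03]] 0.08563736319688335
top 46.20535975867651 282.1818795640051 207.5940013195899 [[-0.013, -1.0, -0.004, 0.001], [0.999, -0.013, 0.051, -0.566], [-0.051, -0.003, 0.999, -1.34], [0.0, 0.0, 0.0, 1.0]] ['pixels', 'range_z', 'fovy', 'cx', 'cy', 'extrinsics']
orange_tray [([0.545, -0.308, -0.0], 0.96)]
blue_tray [([0.506, 0.304, -0.001], 0.84)]
plate_spindle_mid [([0.624, 0.135, 0.04], 0.6)]
bob_spindle_mid [([0.695, -0.141, 0.049], 0.85), ([0.618, -0.126, 0.04], 0.6)]
vane_spindle_mid [([0.608, -0.008, 0.034], 0.5)]
amber_vial_mid [([0.449, 0.018, 0.032], 0.64)]
clear_vial_mid [([0.474, -0.128, 0.03], 0.67)]
green_vial_mid [([0.484, 0.144, 0.039], 0.6)]
side 56.56104690206272 278.31123622929977 207.63844873771302 [[0.792, -0.61, -0.022, -0.451], [0.378, 0.462, 0.802, -0.264], [-0.479, -0.644, 0.596, -0.532], [0.0, 0.0, 0.0, 1.0]] ['pixels', 'range_z', 'fovy', 'cx', 'cy', 'extrinsics']
orange_tray [([0.548, -0.307, 0.003], 0.61)]
blue_tray [([0.508, 0.304, 0.002], 0.75)]
plate_spindle_mid [([0.62, 0.134, 0.041], 0.94), ([0.48, 0.139, 0.034], 0.36)]
bob_spindle_mid [([0.699, -0.139, 0.048], 0.63), ([0.62, -0.134, 0.032], 0.55)]
vane_spindle_mid [([0.607, -0.014, 0.04], 0.6)]
amber_vial_mid [([0.452, 0.015, 0.036], 0.6)]
clear_vial_mid [([0.473, -0.128, 0.037], 0.9)]
green_vial_mid [([0.477, 0.142, 0.034], 0.74)]
```

View pics/top0.png

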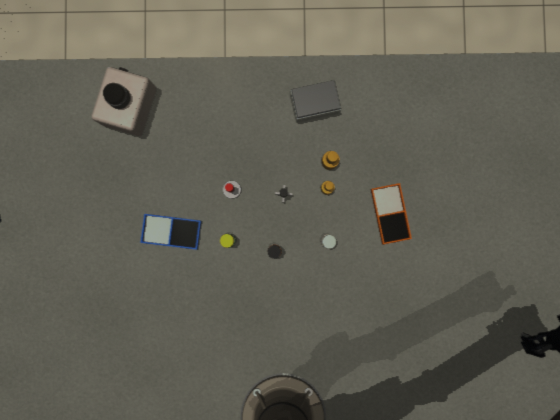

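View pics/side0.png

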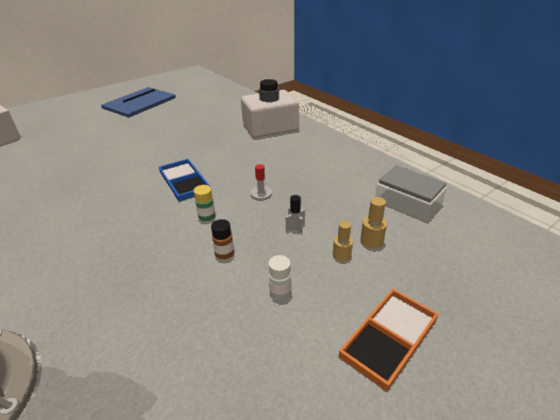

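The top view shows the red plate at (231,189), vane at (284,193), small bob at (327,187) and large bob at (331,159). The vials are yellow (227,241), amber (275,251) and clear (329,241), with the blue tray at (171,231) and the orange tray at (391,214). The side view agrees. Next I'll refine the positions from depth.

Run:
```python
from h import *
P={"plate":(.622,.135,.076),"bob":(.619,-.13,.076),"bigbob":(.697,-.14,.098),"vane":(.608,-.011,.076),"amber":(.45,.016,.07),"clear":(.474,-.128,.07),"green":(.48,.143,.07)}
T={"orange":(.546,-.308),"blue":(.507,.304)}
for n in ["top","side"]:
    c=camera(n); X=cloud(c); b=c["pixels"].astype(int)
    for k,(x,y,h) in P.items():
        d=np.hypot(X[...,0]-x,X[...,1]-y)<.035; q=X[d]
        zt=np.percentile(q[q[:,2]<.15][:,2],98); m=d&(X[...,2]>zt-.006)&(X[...,2]<zt+.01); q=X[m]
        print(n,k,m.sum(),"ztop",round(zt,4),"mid",((q[:,:2].max(0)+q[:,:2].min(0))/2).round(4),"ext",np.ptp(q[:,:2],axis=0).round(3), "mean",q.mean(0).round(4))
    for k,(x,y) in T.items():
        near=np.hypot(X[...,0]-x,X[...,1]-y)<.1
        B,G,R=b[...,0],b[...,1],b[...,2]
        col=(R>B+60)&(R>G+40) if k=="orange" else (B>R+50)&(B>G+30)
        q=X[near&col&(X[...,2]>.008)&(X[...,2]<.025)][:,:2].astype(np.float32)
        r=cv2.minAreaRect(q*1000); 
        w=X[near&~col&(b.min(-1)>130)&(X[...,2]<.02)].mean(0); bl=X[near&(b.max(-1)<45)&(X[...,2]<.02)].mean(0)
        print(n,k,r,"white",w.round(4),"black",bl.round(4))
```

```text
top plate 47 ztop 0.0788 mid [0.6203 0.1327] ext [0.019 0.021] mean [0.6199 0.1331 0.0769]
top bob 47 ztop 0.0781 mid [ 0.6194 -0.1309] ext [0.019 0.021] mean [ 0.6198 -0.131   0.0763]
top bigbob 74 ztop 0.1016 mid [ 0.6942 -0.1403] ext [0.027 0.026] mean [ 0.6936 -0.1397  0.0985]
top vane 49 ztop 0.0776 mid [ 0.6054 -0.0108] ext [0.019 0.019] mean [ 0.6048 -0.0105  0.076 ]
top amber 111 ztop 0.074 mid [0.4482 0.0163] ext [0.034 0.032] mean [0.4497 0.0161 0.0712]
top clear 109 ztop 0.0743 mid [ 0.4725 -0.1287] ext [0.034 0.032] mean [ 0.4727 -0.1286  0.0712]
top green 110 ztop 0.0737 mid [0.4787 0.1409] ext [0.034 0.035] mean [0.4784 0.1405 0.0709]
top orange ((546.9237670898438, -306.0525207519531), (156.1894989013672, 81.6342544555664), 10.162668228149414) white [ 0.5834 -0.2989  0.0038] black [ 0.5093 -0.3144  0.0039]
top blue ((505.67254638671875, 301.7275390625), (156.2919158935547, 79.52095031738281), 82.16443634033203) white [0.5109 0.3407 0.0039] black [0.5001 0.2667 0.0039]
side plate 56 ztop 0.0763 mid [0.6209 0.1322] ext [0.022 0.022] mean [0.6193 0.1307 0.0749]
side bob 9
[... 204 characters left out ...]
0764 mid [ 0.6047 -0.0119] ext [0.02  0.024] mean [ 0.6036 -0.0132  0.0751]
side amber 218 ztop 0.071 mid [0.4492 0.015 ] ext [0.034 0.036] mean [0.4483 0.0131 0.0696]
side clear 306 ztop 0.0709 mid [ 0.4743 -0.1295] ext [0.036 0.036] mean [ 0.4729 -0.1314  0.0695]
side green 157 ztop 0.0707 mid [0.4796 0.1391] ext [0.035 0.035] mean [0.4792 0.1379 0.0693]
side orange ((547.6300048828125, -306.37322998046875), (157.81072998046875, 80.7770004272461), 10.519669532775879) white [ 0.5437 -0.32    0.0006] black [ 0.513  -0.3122  0.004 ]
side blue ((506.4765625, 301.0696105957031), (160.10557556152344, 79.94583129882812), 82.14605712890625) white [0.5    0.3061 0.0008] black [0.503  0.2748 0.004 ]
```

carry_out(deltas=[{"ty":-20,"spin":8.5},{"ty":-30,"spin":17},{"ty":-30,"spin":25.3},{"ty":-30,"spin":25.3}], newtons=40)

```text
schema error: expected keys jaw, tx, ty, tz, spin
```

carry_out(deltas=[{"jaw":0,"tx":0,"ty":-10,"tz":0,"spin":8.5},{"jaw":0,"tx":0,"ty":-10,"tz":0,"spin":17},{"jaw":0,"tx":0,"ty":-10,"tz":0,"spin":25.3},{"jaw":0,"tx":0,"ty":-10,"tz":0,"spin":25.3}], newtons=40)

```text
time_s: 1.5
eef_pos: [0.2774, -0.5879, 0.2158]
eef_rot: [[-1.0, -0.0, 0.001], [-0.001, -0.0, -1.0], [0.0, -1.0, 0.0]]
contact_force: [0.6, -0.3, -0.7]
width: 0.0855
```

carry_out(deltas=[{"jaw":0,"tx":-23,"ty":0,"tz":-48,"spin":0},{"jaw":0,"tx":-46,"ty":0,"tz":-96,"spin":0},{"jaw":0,"tx":-69,"ty":0,"tz":-144,"spin":0},{"jaw":0,"tx":-92,"ty":0,"tz":-192,"spin":0},{"jaw":0,"tx":-115,"ty":0,"tz":-240,"spin":0}])

```text
time_s: 2.12
eef_pos: [0.3932, -0.3464, 0.216]
eef_rot: [[-1.0, 0.001, 0.002], [-0.002, -0.001, -1.0], [-0.001, -1.0, 0.001]]
contact_force: [0.8, -0.5, -0.8]
width: 0.0853
```

carry_out(deltas=[{"jaw":0,"tx":-23,"ty":0,"tz":-48,"spin":0},{"jaw":0,"tx":-46,"ty":0,"tz":-96,"spin":0},{"jaw":0,"tx":-69,"ty":0,"tz":-144,"spin":0},{"jaw":0,"tx":-92,"ty":0,"tz":-192,"spin":0},{"jaw":0,"tx":-115,"ty":0,"tz":-240,"spin":0}])

```text
time_s: 2.75
eef_pos: [0.5084, -0.1066, 0.2161]
eef_rot: [[-1.0, 0.001, 0.002], [-0.002, -0.001, -1.0], [-0.001, -1.0, 0.001]]
contact_force: [0.9, -1.1, 0.1]
width: 0.0852
```

carry_out(deltas=[{"jaw":0,"tx":-23,"ty":0,"tz":-48,"spin":0},{"jaw":0,"tx":-46,"ty":0,"tz":-96,"spin":0},{"jaw":0,"tx":-69,"ty":0,"tz":-144,"spin":0},{"jaw":0,"tx":-92,"ty":0,"tz":-192,"spin":0},{"jaw":0,"tx":-113,"ty":0,"tz":-240,"spin":0}])

```text
time_s: 3.38
eef_pos: [0.6217, 0.1332, 0.2158]
eef_rot: [[-1.0, 0.001, 0.002], [-0.002, -0.0, -1.0], [-0.001, -1.0, 0.0]]
contact_force: [-0.2, -0.4, 0.1]
width: 0.0853
```

carry_out(deltas=[{"jaw":0,"tx":2,"ty":40,"tz":1,"spin":0},{"jaw":0,"tx":2,"ty":80,"tz":1,"spin":0},{"jaw":0,"tx":2,"ty":120,"tz":1,"spin":0},{"jaw":0,"tx":2,"ty":150,"tz":1,"spin":0},{"jaw":0,"tx":2,"ty":165,"tz":1,"spin":0}])

```text
time_s: 4.0
eef_pos: [0.6178, 0.1304, 0.0489]
eef_rot: [[-1.0, -0.003, 0.001], [-0.001, -0.001, -1.0], [0.003, -1.0, 0.001]]
contact_force: [-0.5, -0.5, 0.7]
width: 0.0856
```

carry_out(deltas=[{"jaw":1,"tx":0,"ty":0,"tz":0,"spin":0},{"jaw":1,"tx":0,"ty":0,"tz":0,"spin":0},{"jaw":1,"tx":0,"ty":0,"tz":0,"spin":0},{"jaw":1,"tx":0,"ty":0,"tz":0,"spin":0},{"jaw":1,"tx":0,"ty":0,"tz":0,"spin":0}], newtons=40)

```text
time_s: 4.62
eef_pos: [0.6191, 0.1309, 0.0511]
eef_rot: [[-1.0, 0.001, -0.001], [0.001, -0.0, -1.0], [-0.001, -1.0, 0.0]]
contact_force: [-0.2, 0.2, 0.5]
width: 0.0003
```

The gripper shut completely, so it missed. I'll look before moving.

Run:
```python
from h import *
s=env.observe(); print(s["eef_pos"],s["contact_force"])
a=camera("side"); w=camera("wrist"); print(w["mount"].round(3).tolist())
cv2.imwrite("pics/m1.png",cv2.resize(np.hstack([cv2.resize(a["pixels"][120:300,150:390],(560,420)),w["pixels"]]),(800,300)))
for n in ["side","top"]:
    if n=="top": camera(n)
    print([(np.round(d["point"],3).tolist(),round(d["conf"],2)) for d in models.pinpoint("plate_spindle_mid",n)])
```

```text
[0.61911408 0.13089607 0.05112713] [-0.17027707  0.19950139  0.53946347]
[[0.001, -0.961, -0.278, -0.071], [-0.001, 0.278, -0.961, -0.169], [1.0, 0.001, -0.001, 0.0], [0.0, 0.0, 0.0, 1.0]]
[([0.623, 0.136, 0.034], 0.85), ([0.508, 0.306, 0.001], 0.55), ([0.475, -0.13, 0.038], 0.29)]
[]
```

View pics/m1.png

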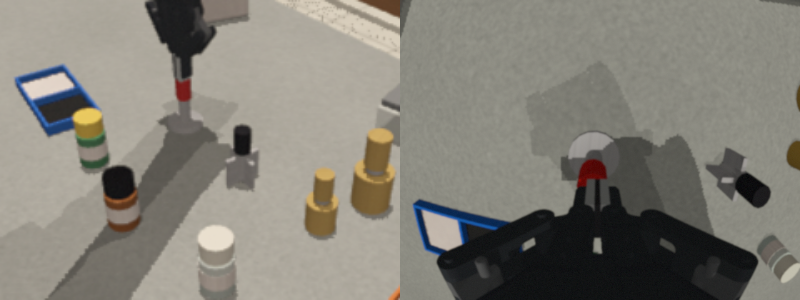

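The side view shows the spindle upright with the red head below the shut fingers. The wrist view shows the head at (593,172), just ahead of the tips. I'll check the geometry with depth.

Run:
```python
from h import *
s=env.observe(); e=s["eef_pos"]
c=camera("side"); X=cloud(c); b=c["pixels"].astype(int)
f=210/np.tan(np.radians(c["fovy"])/2)
def proj(p):
    q=c["extrinsics"]@np.r_[p,1]; return np.round([c["cx"]+f*q[0]/-q[2],c["cy"]-f*q[1]/-q[2]],1)
print("tip",proj(e-[0,0,.008]),"tcp",proj(e),"headtop",proj([.62,.1325,.076]),"headbot",proj([.62,.1325,.044]))
u0=int(proj(e)[0])
for v in range(150,205,3): print(v,[ (X[v,u].round(3).tolist(),b[v,u].tolist()) for u in (u0-2,u0+1)])
red=(b[...,2]>b[...,1]+60)&(b[...,2]>b[...,0]+60)&(np.hypot(X[...,0]-.62,X[...,1]-.13)<.04); q=X[red]
print("red",len(q),q.min(0).round(4),q.max(0).round(4),q.mean(0).round(4)); np.argwhere(red)
dark=(b.max(-1)<70)&(np.hypot(X[...,0]-.62,X[...,1]-.13)<.05)&(X[...,2]>.02);q=X[dark];print("dark z",np.percentile(q[:,2],[0,2,5,20]).round(3),q[q[:,2]<.09].mean(0))
```

```text
tip [259.8 179.2] tcp [259.6 176.2] headtop [259. 166.] headbot [259.7 178.2]
150 [([0.606, 0.115, 0.128], [31, 29, 28]), ([0.607, 0.106, 0.131], [31, 30, 30])]
153 [([0.203, -0.496, 0.519], [31, 29, 28]), ([0.606, 0.104, 0.126], [29, 27, 28])]
156 [([0.61, 0.123, 0.109], [94, 99, 102]), ([0.613, 0.115, 0.111], [30, 29, 29])]
159 [([0.609, 0.122, 0.102], [95, 100, 103]), ([0.613, 0.117, 0.103], [31, 30, 30])]
162 [([0.609, 0.123, 0.095], [96, 101, 104]), ([0.613, 0.117, 0.096], [31, 31, 29])]
165 [([0.61, 0.125, 0.086], [98, 102, 104]), ([0.611, 0.114, 0.09], [27, 25, 24])]
168 [([0.608, 0.122, 0.08], [86, 91, 109]), ([0.616, 0.123, 0.077], [78, 82, 109])]
171 [([0.612, 0.13, 0.068], [24, 26, 116]), ([0.616, 0.123, 0.069], [27, 28, 119])]
174 [([0.61, 0.127, 0.062], [23, 25, 115]), ([0.616, 0.125, 0.061], [25, 28, 118])]
177 [([0.611, 0.13, 0.052], [21, 23, 114]), ([0.617, 0.127, 0.051], [25, 29, 119])]
180 [([0.612, 0.132, 0.043], [81, 87, 119]), ([0.615, 0.125, 0.045], [42, 44, 120])]
183 [([0.614, 0.136, 0.032], [111, 118, 123]), ([0.615, 0.125, 0.037], [98, 102, 107])]
186 [([0.628, 0.158, 0.006], [116, 121, 128]), ([0.616, 0.127, 0.027], [98, 103, 108])]
189 [([0.62, 0.146, 0.008], [103, 107, 112]), ([0.616, 0.128, 0.019], [98, 103, 108])]
192 [([0.611, 0.133, 0.01], [94, 98, 104]), ([0.616, 0.13, 0.009], [98, 101, 107])]
195 [([0.606, 0.127, 0.007], [96, 100, 105]), ([0.61, 0.121, 0.008], [94, 98, 103])]
198 [([0.601, 0.12, 0.004], [99, 103, 109]), ([0.604, 0.113, 0.007], [101, 105, 110])]
201 [([0.598, 0.116, -0.0], [78, 86, 89]), ([0.602, 0.11, 0.001], [82, 89, 93])]
204 [([0.591, 0.107, -0.001], [81, 88, 91]), ([0.597, 0.103, -0.001], [80, 87, 90])]
red 89 [0.6097 0.1203 0.0441] [0.6243 0.1341 0.0748] [0.6159 0.1258 0.0598]
dark z [0.082 0.101 0.124 0.158] [0.61542005 0.12016471 0.08676523]
```

Depth puts the fingertips at z≈0.077 while the reported TCP of 0.051 implies 0.043. They shut just above the head and nothing was disturbed. I'll check the reported pose against the wrist camera's view of the bench.

```bash
cat >> h.py <<'E'
def wcloud(s,c):
    f=210/np.tan(np.radians(c["fovy"])/2); z=c["range_z"].astype(float)
    v,u=np.mgrid[:420,:560]; dx=u-c["cx"]; dy=v-c["cy"]; r=np.hypot(dx,dy)+1e-9; t=np.tan(np.minimum(r/f,1.5))*z
    p=np.stack([dx/r*t,-dy/r*t,-z,np.ones_like(z)],-1)@c["mount"].T
    return p[...,:3]@np.array(s["eef_rot"]).T+s["eef_pos"], p[...,:3]
E
python3 - <<'E'
from h import *
s=env.observe(); c=camera("wrist"); X,Tl=wcloud(s,c); b=c["pixels"].astype(int)
print(c["fovy"],c["cx"],c["cy"])
for u,v in [(100,100),(300,20),(450,100),(280,150),(300,180)]: print((u,v),X[v,u].round(4),b[v,u])
# full image coords = crop scaled 1.4 from x-400
red=(b[...,2]>b[...,1]+60)&(b[...,2]>b[...,0]+60); red[:, 450:]=0; q=X[red]; print("red",len(q),np.percentile(q,[2,50,98],axis=0).round(3))
for v in range(200,420,15): print(v,[(u,Tl[v,u].round(3).tolist(),b[v,u].tolist()) for u in (268,276,284)])
E
```

```text
65.70646984690485 275.98236080601055 209.9525396690711
(100, 100) [ 7.108e-01  2.593e-01 -6.000e-04] [139 149 150]
(300, 20) [7.586e-01 1.140e-01 5.000e-04] [127 136 138]
(450, 100) [0.71   0.0033 0.0009] [129 138 139]
(280, 150) [ 6.686e-01  1.274e-01 -3.000e-04] [115 123 124]
(300, 180) [0.648  0.1137 0.    ] [112 122 122]
red 927 [[0.624 0.125 0.05 ]
 [0.631 0.135 0.07 ]
 [0.633 0.143 0.077]]
200 [(268, [-0.017, 0.042, -0.005], [148, 152, 155]), (276, [-0.017, 0.043, 0.001], [148, 152, 156]), (284, [-0.017, 0.042, 0.006], [148, 152, 154])]
215 [(268, [-0.011, 0.028, -0.004], [71, 71, 73]), (276, [-0.01, 0.03, 0.001], [65, 66, 68]), (284, [-0.006, 0.043, 0.006], [81, 84, 85])]
230 [(268, [-0.014, -0.009, -0.004], [2, 6, 83]), (276, [-0.013, -0.006, 0.001], [2, 1, 79]), (284, [-0.01, 0.002, 0.005], [31, 34, 80])]
245 [(268, [-0.013, -0.026, -0.003], [7, 8, 99]), (276, [-0.012, -0.025, 0.001], [5, 13, 96]), (284, [-0.011, -0.022, 0.004], [4, 7, 78])]
260 [(268, [-0.012, -0.041, -0.003], [71, 73, 74]), (276, [-0.011, -0.04, 0.001], [14, 14, 15]), (284, [-0.012, -0.041, 0.004], [70, 72
[... 733 characters left out ...]
, [0.006, -0.079, -0.002], [23, 20, 22]), (276, [0.117, 0.05, 0.001], [134, 145, 145]), (284, [0.007, -0.079, 0.003], [19, 20, 18])]
365 [(268, [-0.012, -0.106, -0.002], [17, 15, 14]), (276, [-0.011, -0.106, 0.0], [16, 17, 12]), (284, [-0.011, -0.106, 0.003], [17, 17, 14])]
380 [(268, [-0.012, -0.111, -0.001], [19, 19, 16]), (276, [-0.012, -0.112, 0.0], [21, 18, 13]), (284, [-0.012, -0.112, 0.002], [19, 19, 16])]
395 [(268, [-0.012, -0.117, -0.001], [18, 17, 12]), (276, [-0.012, -0.117, 0.0], [21, 16, 16]), (284, [-0.012, -0.117, 0.002], [23, 21, 21])]
410 [(268, [-0.012, -0.121, -0.001], [15, 14, 10]), (276, [-0.011, -0.121, 0.0], [20, 19, 17]), (284, [-0.012, -0.121, 0.002], [17, 15, 16])]
```

The bench reads z=0 through the wrist camera, so the pose is right. It is the fingers that end about 35 mm short of where the text puts them, with tips at tool y ≈ -27 mm. I'll open, go 33 mm deeper and grip again.

carry_out(deltas=[{"jaw":0,"tx":0,"ty":0,"tz":0,"spin":0},{"jaw":0,"tx":0,"ty":0,"tz":0,"spin":0},{"jaw":0,"tx":0,"ty":0,"tz":0,"spin":0},{"jaw":0,"tx":0,"ty":0,"tz":0,"spin":0},{"jaw":0,"tx":0,"ty":0,"tz":0,"spin":0}])

```text
time_s: 5.6
eef_pos: [0.6189, 0.1308, 0.0507]
eef_rot: [[-1.0, -0.0, -0.001], [0.001, -0.0, -1.0], [0.0, -1.0, 0.0]]
contact_force: [-0.7, 0.7, -0.2]
width: 0.0856
```

carry_out(deltas=[{"jaw":0,"tx":-1,"ty":8,"tz":-1,"spin":0},{"jaw":0,"tx":-1,"ty":16,"tz":-1,"spin":0},{"jaw":0,"tx":-1,"ty":24,"tz":-1,"spin":0},{"jaw":0,"tx":-1,"ty":33,"tz":-1,"spin":0},{"jaw":0,"tx":-1,"ty":33,"tz":-1,"spin":0}])

```text
time_s: 6.22
eef_pos: [0.619, 0.1316, 0.0165]
eef_rot: [[-1.0, -0.002, -0.001], [0.001, -0.001, -1.0], [0.002, -1.0, 0.001]]
contact_force: [0.8, -0.2, 0.2]
width: 0.0856
```

carry_out(deltas=[{"jaw":1,"tx":0,"ty":0,"tz":0,"spin":0},{"jaw":1,"tx":0,"ty":0,"tz":0,"spin":0},{"jaw":1,"tx":0,"ty":0,"tz":0,"spin":0},{"jaw":1,"tx":0,"ty":0,"tz":0,"spin":0},{"jaw":1,"tx":0,"ty":0,"tz":0,"spin":0}], newtons=40)

```text
time_s: 6.85
eef_pos: [0.62, 0.1321, 0.0178]
eef_rot: [[-1.0, 0.0, -0.001], [0.001, 0.0, -1.0], [-0.0, -1.0, -0.0]]
contact_force: [0.2, -0.1, 1.0]
width: 0.0211
```

carry_out(deltas=[{"jaw":1,"tx":0,"ty":-15,"tz":0,"spin":0},{"jaw":1,"tx":0,"ty":-45,"tz":0,"spin":0},{"jaw":1,"tx":0,"ty":-80,"tz":0,"spin":0},{"jaw":1,"tx":0,"ty":-115,"tz":0,"spin":0},{"jaw":1,"tx":0,"ty":-130,"tz":0,"spin":0}])

```text
time_s: 7.48
eef_pos: [0.6212, 0.1322, 0.1508]
eef_rot: [[-1.0, 0.004, -0.001], [0.001, 0.001, -1.0], [-0.004, -1.0, -0.001]]
contact_force: [0.2, -0.2, -1.2]
width: 0.0209
```

carry_out(deltas=[{"jaw":1,"tx":8,"ty":0,"tz":30,"spin":0},{"jaw":1,"tx":18,"ty":0,"tz":75,"spin":0},{"jaw":1,"tx":30,"ty":0,"tz":122,"spin":0},{"jaw":1,"tx":42,"ty":0,"tz":170,"spin":0},{"jaw":1,"tx":55,"ty":0,"tz":222,"spin":0}])

```text
time_s: 8.1
eef_pos: [0.5637, -0.0912, 0.1473]
eef_rot: [[-1.0, -0.001, 0.0], [-0.0, 0.0, -1.0], [0.001, -1.0, -0.0]]
contact_force: [1.3, -0.3, -1.6]
width: 0.0208
```

carry_out(deltas=[{"jaw":1,"tx":13,"ty":0,"tz":52,"spin":0},{"jaw":1,"tx":26,"ty":0,"tz":104,"spin":0},{"jaw":1,"tx":38,"ty":0,"tz":154,"spin":0},{"jaw":1,"tx":48,"ty":0,"tz":196,"spin":0},{"jaw":1,"tx":55,"ty":0,"tz":223,"spin":0}])

```text
time_s: 8.72
eef_pos: [0.5076, -0.3157, 0.147]
eef_rot: [[-1.0, -0.002, -0.004], [0.004, -0.0, -1.0], [0.002, -1.0, 0.0]]
contact_force: [0.8, 0.7, -1.8]
width: 0.021
```

Run:
```python
from h import *
s=env.observe(); print(s["eef_pos"],s["width"])
a=camera("side"); w=camera("wrist")
cv2.imwrite("pics/m2.png",cv2.resize(np.hstack([a["pixels"],w["pixels"]]),(800,300)))
X=cloud(a); b=a["pixels"].astype(int)
red=(b[...,2]>b[...,1]+60)&(b[...,2]>b[...,0]+60)&(np.hypot(X[...,0]-.51,X[...,1]+.313)<.04)&(X[...,2]>.1); q=X[red]; print("red",len(q),q.min(0).round(4),q.max(0).round(4))
n=(np.hypot(X[...,0]-.51,X[...,1]+.313)<.04)&(X[...,2]>.06)&(X[...,2]<.155); q=X[n]
zb=q[:,2].min(); print("lowest",zb); d=q[q[:,2]<zb+.012]; print("disc",d.min(0).round(4),d.max(0).round(4))
```

```text
[ 0.50761609 -0.31572938  0.14704566] 0.020984703148582588
red 355 [ 0.4967 -0.3246  0.174 ] [ 0.516  -0.3069  0.2073]
lowest 0.12843476040693325
disc [ 0.4823 -0.3412  0.1284] [ 0.5325 -0.2916  0.14  ]
```

View pics/m2.png

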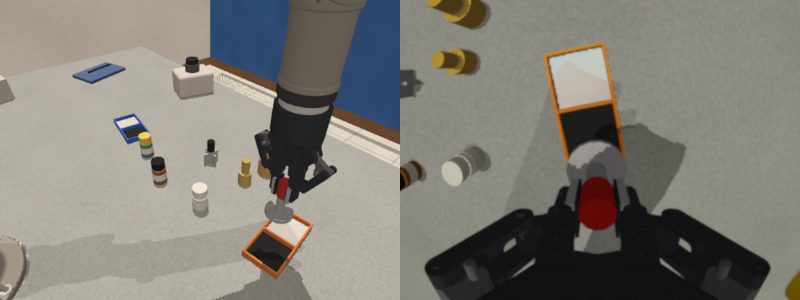

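Picture: the plate spindle hangs upright over the black pocket. Lowering it now.

carry_out(deltas=[{"jaw":1,"tx":0,"ty":30,"tz":0,"spin":0},{"jaw":1,"tx":0,"ty":65,"tz":0,"spin":0},{"jaw":1,"tx":0,"ty":95,"tz":0,"spin":0},{"jaw":1,"tx":0,"ty":115,"tz":0,"spin":0},{"jaw":1,"tx":0,"ty":120,"tz":0,"spin":0}])

```text
time_s: 9.45
eef_pos: [0.5085, -0.3109, 0.0259]
eef_rot: [[-1.0, -0.003, 0.001], [-0.001, 0.003, -1.0], [0.003, -1.0, -0.003]]
contact_force: [0.7, -0.3, -1.6]
width: 0.0203
```

carry_out(deltas=[{"jaw":1,"tx":0,"ty":0,"tz":0,"spin":0},{"jaw":1,"tx":0,"ty":2,"tz":0,"spin":0},{"jaw":1,"tx":0,"ty":4,"tz":0,"spin":0},{"jaw":1,"tx":0,"ty":5,"tz":0,"spin":0},{"jaw":1,"tx":0,"ty":5,"tz":0,"spin":0}])

```text
time_s: 10.07
eef_pos: [0.5096, -0.3131, 0.0228]
eef_rot: [[-1.0, 0.0, -0.001], [0.001, -0.0, -1.0], [-0.0, -1.0, 0.0]]
contact_force: [-0.0, -0.2, -1.3]
width: 0.0209
```

carry_out(deltas=[{"jaw":1,"tx":0,"ty":0.5,"tz":0,"spin":0},{"jaw":1,"tx":0,"ty":1,"tz":0,"spin":0},{"jaw":1,"tx":0,"ty":1.5,"tz":0,"spin":0},{"jaw":1,"tx":0,"ty":1.5,"tz":0,"spin":0}])

```text
time_s: 10.58
eef_pos: [0.5098, -0.3131, 0.0218]
eef_rot: [[-1.0, 0.0, -0.001], [0.001, -0.0, -1.0], [-0.0, -1.0, 0.0]]
contact_force: [-1.9, 2.0, 4.2]
width: 0.021
```

carry_out(deltas=[{"jaw":0,"tx":0,"ty":0,"tz":0,"spin":0},{"jaw":0,"tx":0,"ty":0,"tz":0,"spin":0},{"jaw":0,"tx":0,"ty":0,"tz":0,"spin":0},{"jaw":0,"tx":0,"ty":0,"tz":0,"spin":0},{"jaw":0,"tx":0,"ty":0,"tz":0,"spin":0}])

```text
time_s: 11.2
eef_pos: [0.5096, -0.3131, 0.0212]
eef_rot: [[-1.0, 0.0, -0.001], [0.001, -0.0, -1.0], [-0.0, -1.0, 0.0]]
contact_force: [-0.2, -0.5, -0.2]
width: 0.0858
```

carry_out(deltas=[{"jaw":0,"tx":0,"ty":-20,"tz":0,"spin":0},{"jaw":0,"tx":0,"ty":-50,"tz":0,"spin":0},{"jaw":0,"tx":0,"ty":-85,"tz":0,"spin":0},{"jaw":0,"tx":0,"ty":-115,"tz":0,"spin":0},{"jaw":0,"tx":0,"ty":-128,"tz":0,"spin":0}])

```text
time_s: 11.82
eef_pos: [0.5105, -0.3136, 0.1511]
eef_rot: [[-1.0, 0.003, -0.001], [0.001, -0.002, -1.0], [-0.003, -1.0, 0.002]]
contact_force: [-0.2, 0.9, -0.5]
width: 0.0855
```

carry_out(deltas=[{"jaw":0,"tx":8,"ty":0,"tz":-40,"spin":0},{"jaw":0,"tx":17,"ty":0,"tz":-90,"spin":0},{"jaw":0,"tx":26,"ty":0,"tz":-140,"spin":0},{"jaw":0,"tx":35,"ty":0,"tz":-190,"spin":0},{"jaw":0,"tx":44,"ty":0,"tz":-240,"spin":0}])

```text
time_s: 12.45
eef_pos: [0.4647, -0.0714, 0.1485]
eef_rot: [[-1.0, -0.001, -0.001], [0.001, 0.0, -1.0], [0.001, -1.0, -0.0]]
contact_force: [0.4, 1.2, 0.5]
width: 0.0851
```

carry_out(deltas=[{"jaw":0,"tx":8,"ty":0,"tz":-40,"spin":0},{"jaw":0,"tx":14,"ty":0,"tz":-75,"spin":0},{"jaw":0,"tx":17,"ty":0,"tz":-89,"spin":0},{"jaw":0,"tx":17,"ty":0,"tz":-89,"spin":0},{"jaw":0,"tx":17,"ty":0,"tz":-89,"spin":0}])

```text
time_s: 13.08
eef_pos: [0.449, 0.0143, 0.1489]
eef_rot: [[-1.0, -0.0, -0.003], [0.003, -0.001, -1.0], [0.0, -1.0, 0.001]]
contact_force: [-0.3, -0.0, 0.0]
width: 0.0855
```

Run:
```python
from h import *
s=env.observe(); print(s["eef_pos"],s["width"])
a=camera("side"); t=camera("top"); w=camera("wrist")
cv2.imwrite("pics/m3.png",cv2.resize(np.hstack([a["pixels"],w["pixels"]]),(800,300)))
X=cloud(t)
for k,(x,y) in {"amber":(.449,.0157),"plate":(.51,-.313)}.items():
  for n,X in (("top",cloud(t)),("side",cloud(a))):
    q=X[(np.hypot(X[...,0]-x,X[...,1]-y)<.03)&(X[...,2]>.062)&(X[...,2]<.085)]
    if len(q): print(n,k,len(q),q.min(0).round(4),q.max(0).round(4))
```

```text
[0.44896621 0.01429419 0.14894544] 0.0854692056649856
side amber 245 [ 0.4312 -0.0033  0.062 ] [0.4663 0.0328 0.0718]
top plate 60 [ 0.5001 -0.3228  0.0671] [ 0.5187 -0.3026  0.0838]
side plate 295 [ 0.4992 -0.3249  0.0621] [ 0.5203 -0.303   0.0817]
```

View pics/m3.png

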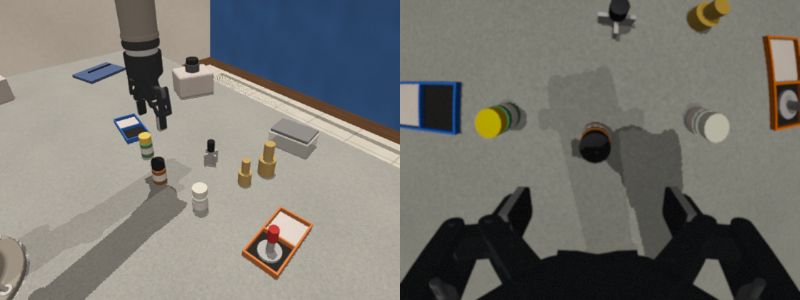

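The plate spindle stands in the orange black pocket. In the wrist view the amber vial is centred between the open fingers at (595,140). Descending and gripping.

carry_out(deltas=[{"jaw":0,"tx":0,"ty":40,"tz":0,"spin":0},{"jaw":0,"tx":0,"ty":80,"tz":0,"spin":0},{"jaw":0,"tx":0,"ty":115,"tz":0,"spin":0},{"jaw":0,"tx":0,"ty":140,"tz":0,"spin":0},{"jaw":0,"tx":0,"ty":149,"tz":0,"spin":0}])

```text
time_s: 13.85
eef_pos: [0.4478, 0.0152, -0.0012]
eef_rot: [[-1.0, -0.003, -0.002], [0.002, -0.0, -1.0], [0.003, -1.0, 0.0]]
contact_force: [0.8, 0.4, -0.1]
width: 0.0852
```

carry_out(deltas=[{"jaw":0.3,"tx":0,"ty":0,"tz":0,"spin":0},{"jaw":1,"tx":0,"ty":0,"tz":0,"spin":0},{"jaw":1,"tx":0,"ty":0,"tz":0,"spin":0},{"jaw":1,"tx":0,"ty":0,"tz":0,"spin":0},{"jaw":1,"tx":0,"ty":0,"tz":0,"spin":0}], newtons=35)

```text
time_s: 14.48
eef_pos: [0.4499, 0.016, 0.0014]
eef_rot: [[-1.0, 0.002, -0.001], [0.001, -0.0, -1.0], [-0.002, -1.0, 0.0]]
contact_force: [-1.0, 0.1, 7.0]
width: 0.037
```

carry_out(deltas=[{"jaw":1,"tx":0,"ty":-3,"tz":0,"spin":0},{"jaw":1,"tx":0,"ty":-15,"tz":0,"spin":0},{"jaw":1,"tx":0,"ty":-50,"tz":0,"spin":0},{"jaw":1,"tx":0,"ty":-95,"tz":0,"spin":0},{"jaw":1,"tx":0,"ty":-130,"tz":0,"spin":0}])

```text
time_s: 15.1
eef_pos: [0.4491, 0.0161, 0.1325]
eef_rot: [[-1.0, 0.002, -0.001], [0.001, -0.0, -1.0], [-0.002, -1.0, 0.0]]
contact_force: [0.5, -0.4, -1.8]
width: 0.0368
```

Run:
```python
from h import *
s=env.observe(); print(s["eef_pos"],s["width"],s["contact_force"])
a=camera("side"); w=camera("wrist")
cv2.imwrite("pics/m4.png",cv2.resize(np.hstack([cv2.resize(a["pixels"][60:270,130:410],(560,420)),w["pixels"]]),(800,300)))
X=cloud(a); e=s["eef_pos"]
q=X[(np.hypot(X[...,0]-e[0],X[...,1]-e[1])<.03)&(X[...,2]>.05)&(X[...,2]<.24)]
for z in np.arange(.10,.22,.01):
  d=q[(q[:,2]>=z)&(q[:,2]<z+.01)]
  if len(d): print(round(z,2),len(d),d.min(0).round(4),d.max(0).round(4))
```

```text
[0.44909729 0.01611242 0.13254187] 0.03678641784080208 [ 0.48323489 -0.41739831 -1.76972416]
0.13 91 [ 0.4303 -0.005   0.1308] [0.4647 0.0231 0.14  ]
0.14 98 [ 0.4296 -0.0052  0.14  ] [0.4624 0.0181 0.1499]
0.15 87 [ 0.4296 -0.01    0.15  ] [0.4625 0.0197 0.1599]
0.16 93 [ 0.4292 -0.012   0.16  ] [0.4599 0.0393 0.17  ]
0.17 93 [ 0.4293 -0.0129  0.1701] [0.4493 0.0395 0.18  ]
0.18 84 [ 0.4312 -0.0133  0.1802] [0.4598 0.0384 0.1899]
0.19 91 [ 0.431  -0.0123  0.1902] [0.4615 0.0418 0.2   ]
0.2 138 [ 0.431  -0.0111  0.2   ] [0.462  0.0435 0.2099]
0.21 39 [ 0.4364 -0.0127  0.2102] [0.458  0.0458 0.2183]
```

View pics/m4.png

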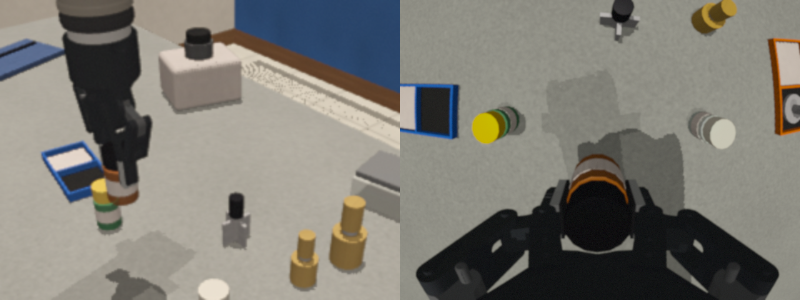

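Amber is held upright in both views. Carrying it to the white pocket of the orange tray.

carry_out(deltas=[{"jaw":1,"tx":-10,"ty":0,"tz":25,"spin":0},{"jaw":1,"tx":-26,"ty":0,"tz":62,"spin":0},{"jaw":1,"tx":-46,"ty":0,"tz":106,"spin":0},{"jaw":1,"tx":-66,"ty":0,"tz":152,"spin":0},{"jaw":1,"tx":-86,"ty":0,"tz":199,"spin":0}])

```text
time_s: 15.82
eef_pos: [0.5344, -0.1841, 0.1293]
eef_rot: [[-1.0, -0.001, -0.0], [0.0, 0.001, -1.0], [0.001, -1.0, -0.001]]
contact_force: [-0.2, 0.9, -1.5]
width: 0.0365
```

carry_out(deltas=[{"jaw":1,"tx":-18,"ty":0,"tz":43,"spin":0},{"jaw":1,"tx":-34,"ty":0,"tz":80,"spin":0},{"jaw":1,"tx":-45,"ty":0,"tz":105,"spin":0},{"jaw":1,"tx":-50,"ty":0,"tz":116,"spin":0},{"jaw":1,"tx":-50,"ty":0,"tz":116,"spin":0}])

```text
time_s: 16.45
eef_pos: [0.584, -0.2989, 0.1294]
eef_rot: [[-1.0, -0.001, -0.001], [0.001, 0.001, -1.0], [0.001, -1.0, -0.001]]
contact_force: [-0.1, 1.2, -1.8]
width: 0.0368
```

carry_out(deltas=[{"jaw":1,"tx":0,"ty":25,"tz":0,"spin":0},{"jaw":1,"tx":0,"ty":60,"tz":0,"spin":0},{"jaw":1,"tx":0,"ty":92,"tz":0,"spin":0},{"jaw":1,"tx":0,"ty":112,"tz":0,"spin":0},{"jaw":1,"tx":0,"ty":120,"tz":0,"spin":0}])

```text
time_s: 17.08
eef_pos: [0.584, -0.2978, 0.0092]
eef_rot: [[-1.0, -0.002, 0.001], [-0.001, 0.001, -1.0], [0.002, -1.0, -0.001]]
contact_force: [-1.0, 0.1, -0.2]
width: 0.0367
```

carry_out(deltas=[{"jaw":1,"tx":0,"ty":0,"tz":0,"spin":0},{"jaw":1,"tx":0,"ty":0,"tz":0,"spin":0}])

```text
time_s: 17.32
eef_pos: [0.5857, -0.2995, 0.0116]
eef_rot: [[-1.0, 0.002, -0.001], [0.001, -0.001, -1.0], [-0.002, -1.0, 0.001]]
contact_force: [0.2, -0.7, -0.7]
width: 0.0364
```

carry_out(deltas=[{"jaw":1,"tx":0,"ty":1.5,"tz":0,"spin":0},{"jaw":1,"tx":0,"ty":3,"tz":0,"spin":0},{"jaw":1,"tx":0,"ty":4,"tz":0,"spin":0},{"jaw":1,"tx":0,"ty":4,"tz":0,"spin":0}])

```text
time_s: 17.82
eef_pos: [0.5845, -0.2991, 0.0061]
eef_rot: [[-1.0, -0.0, -0.001], [0.001, 0.0, -1.0], [0.0, -1.0, -0.0]]
contact_force: [0.3, 0.3, -1.7]
width: 0.0366
```

carry_out(deltas=[{"jaw":1,"tx":0,"ty":0.5,"tz":0,"spin":0},{"jaw":1,"tx":0,"ty":1,"tz":0,"spin":0},{"jaw":1,"tx":0,"ty":1,"tz":0,"spin":0}])

```text
time_s: 18.2
eef_pos: [0.5846, -0.2992, 0.0055]
eef_rot: [[-1.0, 0.0, -0.001], [0.001, -0.0, -1.0], [-0.0, -1.0, 0.0]]
contact_force: [-0.3, -0.5, 2.0]
width: 0.0367
```

Touching (about 3.5 N change). Release, raise, then go to the small bob at (.620,-.1315): dx +35, dy +168.

carry_out(deltas=[{"jaw":0,"tx":0,"ty":0,"tz":0,"spin":0},{"jaw":0,"tx":0,"ty":0,"tz":0,"spin":0},{"jaw":0,"tx":0,"ty":0,"tz":0,"spin":0},{"jaw":0,"tx":0,"ty":0,"tz":0,"spin":0}])

```text
time_s: 18.7
eef_pos: [0.5846, -0.2991, 0.0052]
eef_rot: [[-1.0, 0.0, -0.001], [0.001, -0.0, -1.0], [-0.0, -1.0, 0.0]]
contact_force: [0.0, 0.9, 0.3]
width: 0.0857
```

carry_out(deltas=[{"jaw":0,"tx":0,"ty":-20,"tz":0,"spin":0},{"jaw":0,"tx":0,"ty":-50,"tz":0,"spin":0},{"jaw":0,"tx":0,"ty":-85,"tz":0,"spin":0},{"jaw":0,"tx":0,"ty":-120,"tz":0,"spin":0},{"jaw":0,"tx":0,"ty":-145,"tz":0,"spin":0}])

```text
time_s: 19.32
eef_pos: [0.5856, -0.2995, 0.154]
eef_rot: [[-1.0, 0.004, -0.001], [0.001, -0.002, -1.0], [-0.004, -1.0, 0.002]]
contact_force: [0.5, 0.3, 0.2]
width: 0.0852
```

carry_out(deltas=[{"jaw":0,"tx":-9,"ty":0,"tz":-40,"spin":0},{"jaw":0,"tx":-19,"ty":0,"tz":-90,"spin":0},{"jaw":0,"tx":-30,"ty":0,"tz":-140,"spin":0},{"jaw":0,"tx":-35,"ty":0,"tz":-168,"spin":0},{"jaw":0,"tx":-35,"ty":0,"tz":-168,"spin":0}])

```text
time_s: 19.95
eef_pos: [0.6208, -0.1272, 0.1519]
eef_rot: [[-1.0, 0.002, 0.005], [-0.005, 0.001, -1.0], [-0.002, -1.0, -0.001]]
contact_force: [0.5, -0.2, 0.6]
width: 0.0853
```

Run:
```python
from h import *
s=env.observe(); print(s["eef_pos"],s["width"])
a=camera("side"); w=camera("wrist")
cv2.imwrite("pics/m5.png",cv2.resize(np.hstack([a["pixels"],w["pixels"]]),(800,300)))
X=cloud(a)
for k,(x,y) in {"bob":(.62,-.1315),"amber":(.5847,-.2994)}.items():
    q=X[(np.hypot(X[...,0]-x,X[...,1]-y)<.03)&(X[...,2]>.064)&(X[...,2]<.085)]
    if len(q): print(k,len(q),q.min(0).round(4),q.max(0).round(4))
```

```text
[ 0.62082771 -0.12720408  0.15190917] 0.08533735091651934
bob 129 [ 0.6097 -0.1425  0.0643] [ 0.6315 -0.121   0.0776]
amber 466 [ 0.5655 -0.3184  0.064 ] [ 0.6017 -0.2832  0.0763]
```

View pics/m5.png

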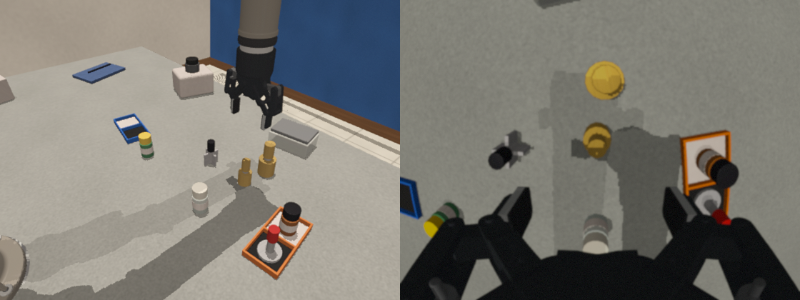

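Both orange items stand in place. The small bob at (597,140) in the wrist view is between the fingers, with the large one (605,80) clear. Gripping the bob.

carry_out(deltas=[{"jaw":0,"tx":0,"ty":30,"tz":0,"spin":0},{"jaw":0,"tx":0,"ty":65,"tz":0,"spin":0},{"jaw":0,"tx":0,"ty":100,"tz":0,"spin":0},{"jaw":0,"tx":0,"ty":124,"tz":0,"spin":0},{"jaw":0,"tx":0,"ty":132,"tz":0,"spin":0}])

```text
time_s: 20.68
eef_pos: [0.6181, -0.1337, 0.0168]
eef_rot: [[-1.0, -0.003, -0.004], [0.004, -0.001, -1.0], [0.003, -1.0, 0.001]]
contact_force: [-0.0, 0.1, 0.6]
width: 0.0855
```

carry_out(deltas=[{"jaw":0.3,"tx":0,"ty":0,"tz":0,"spin":0},{"jaw":1,"tx":0,"ty":0,"tz":0,"spin":0},{"jaw":1,"tx":0,"ty":0,"tz":0,"spin":0},{"jaw":1,"tx":0,"ty":0,"tz":0,"spin":0},{"jaw":1,"tx":0,"ty":0,"tz":0,"spin":0}], newtons=60)

```text
time_s: 21.3
eef_pos: [0.6204, -0.1312, 0.0192]
eef_rot: [[-1.0, 0.001, -0.001], [0.001, -0.0, -1.0], [-0.001, -1.0, 0.0]]
contact_force: [-0.4, 0.3, 4.7]
width: 0.0203
```

carry_out(deltas=[{"jaw":1,"tx":0,"ty":0,"tz":0,"spin":0}])

```text
time_s: 21.42
eef_pos: [0.6205, -0.1312, 0.0192]
eef_rot: [[-1.0, 0.002, -0.001], [0.001, -0.0, -1.0], [-0.002, -1.0, 0.0]]
contact_force: [0.4, 0.3, 5.4]
width: 0.0204
```

carry_out(deltas=[{"jaw":1,"tx":0,"ty":-10,"tz":0,"spin":0},{"jaw":1,"tx":0,"ty":-40,"tz":0,"spin":0},{"jaw":1,"tx":0,"ty":-75,"tz":0,"spin":0},{"jaw":1,"tx":0,"ty":-112,"tz":0,"spin":0},{"jaw":1,"tx":0,"ty":-130,"tz":0,"spin":0}])

```text
time_s: 22.05
eef_pos: [0.6203, -0.1312, 0.1501]
eef_rot: [[-1.0, 0.002, -0.001], [0.001, -0.001, -1.0], [-0.002, -1.0, 0.001]]
contact_force: [0.2, -0.6, -2.4]
width: 0.0202
```

carry_out(deltas=[{"jaw":1,"tx":8,"ty":0,"tz":-25,"spin":0},{"jaw":1,"tx":19,"ty":0,"tz":-62,"spin":0},{"jaw":1,"tx":32,"ty":0,"tz":-105,"spin":0},{"jaw":1,"tx":46,"ty":0,"tz":-150,"spin":0},{"jaw":1,"tx":60,"ty":0,"tz":-198,"spin":0}])

```text
time_s: 22.68
eef_pos: [0.5583, 0.0677, 0.1471]
eef_rot: [[-1.0, -0.002, -0.001], [0.001, -0.001, -1.0], [0.002, -1.0, 0.001]]
contact_force: [-0.8, 0.2, -3.4]
width: 0.0202
```

carry_out(deltas=[{"jaw":1,"tx":14,"ty":0,"tz":-46,"spin":0},{"jaw":1,"tx":28,"ty":0,"tz":-92,"spin":0},{"jaw":1,"tx":41,"ty":0,"tz":-135,"spin":0},{"jaw":1,"tx":52,"ty":0,"tz":-172,"spin":0},{"jaw":1,"tx":60,"ty":0,"tz":-197,"spin":0}])

```text
time_s: 23.3
eef_pos: [0.4981, 0.2658, 0.1472]
eef_rot: [[-1.0, -0.002, 0.002], [-0.002, -0.0, -1.0], [0.002, -1.0, 0.0]]
contact_force: [0.7, -0.5, -3.6]
width: 0.0204
```

Run:
```python
from h import *
s=env.observe(); print(s["eef_pos"],s["width"],s["contact_force"])
a=camera("side"); w=camera("wrist")
cv2.imwrite("pics/m6.png",cv2.resize(np.hstack([a["pixels"],w["pixels"]]),(800,300)))
X=cloud(a)
q=X[(np.hypot(X[...,0]-.501,X[...,1]-.264)<.035)&(X[...,2]>.06)&(X[...,2]<.165)]
print(len(q),q.min(0).round(4),q.max(0).round(4))
```

```text
[0.4980738  0.26578981 0.14715322] 0.020425410752148043 [ 0.72948221 -0.51150379 -3.62581299]
263 [0.4814 0.2444 0.1275] [0.5155 0.2698 0.1649]
```

View pics/m6.png

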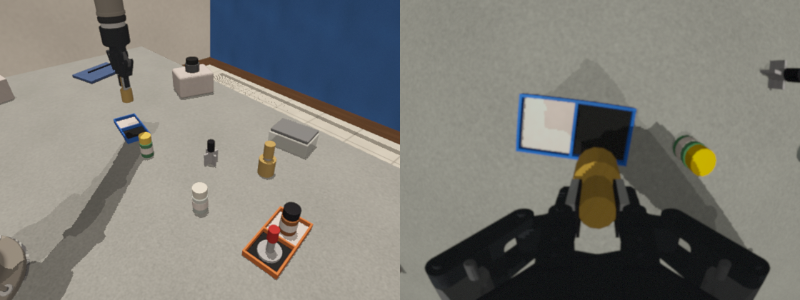

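The bob hangs upright over the blue tray's black pocket. Lowering it.

carry_out(deltas=[{"jaw":1,"tx":0,"ty":30,"tz":0,"spin":0},{"jaw":1,"tx":0,"ty":65,"tz":0,"spin":0},{"jaw":1,"tx":0,"ty":95,"tz":0,"spin":0},{"jaw":1,"tx":0,"ty":114,"tz":0,"spin":0},{"jaw":1,"tx":0,"ty":120,"tz":0,"spin":0}])

```text
time_s: 24.02
eef_pos: [0.4994, 0.2627, 0.0268]
eef_rot: [[-1.0, -0.002, -0.001], [0.001, -0.002, -1.0], [0.002, -1.0, 0.002]]
contact_force: [0.3, -0.0, -2.4]
width: 0.0206
```

carry_out(deltas=[{"jaw":1,"tx":0,"ty":0,"tz":0,"spin":0},{"jaw":1,"tx":0,"ty":1,"tz":0,"spin":0},{"jaw":1,"tx":0,"ty":2,"tz":0,"spin":0},{"jaw":1,"tx":0,"ty":3,"tz":0,"spin":0},{"jaw":1,"tx":0,"ty":3,"tz":0,"spin":0}])

```text
time_s: 24.65
eef_pos: [0.5, 0.2639, 0.0253]
eef_rot: [[-1.0, 0.0, -0.001], [0.001, -0.0, -1.0], [-0.0, -1.0, 0.0]]
contact_force: [0.3, -0.5, -3.6]
width: 0.0203
```

carry_out(deltas=[{"jaw":1,"tx":0,"ty":0.5,"tz":0,"spin":0},{"jaw":1,"tx":0,"ty":1,"tz":0,"spin":0},{"jaw":1,"tx":0,"ty":1,"tz":0,"spin":0}])

```text
time_s: 25.02
eef_pos: [0.4999, 0.2639, 0.0241]
eef_rot: [[-1.0, -0.0, -0.001], [0.001, -0.0, -1.0], [0.0, -1.0, 0.0]]
contact_force: [-0.4, -0.4, -3.0]
width: 0.0206
```

carry_out(deltas=[{"jaw":1,"tx":0,"ty":0.5,"tz":0,"spin":0},{"jaw":1,"tx":0,"ty":1,"tz":0,"spin":0},{"jaw":1,"tx":0,"ty":1,"tz":0,"spin":0}])

```text
time_s: 25.4
eef_pos: [0.5, 0.2639, 0.0233]
eef_rot: [[-1.0, 0.0, -0.001], [0.001, -0.0, -1.0], [-0.0, -1.0, 0.0]]
contact_force: [-0.2, -0.4, -1.1]
width: 0.0203
```

carry_out(deltas=[{"jaw":1,"tx":0,"ty":0.5,"tz":0,"spin":0},{"jaw":1,"tx":0,"ty":0.5,"tz":0,"spin":0}])

```text
time_s: 25.65
eef_pos: [0.5001, 0.264, 0.0232]
eef_rot: [[-1.0, 0.0, -0.001], [0.001, -0.0, -1.0], [-0.0, -1.0, 0.0]]
contact_force: [-2.3, -1.8, 5.2]
width: 0.0206
```

carry_out(deltas=[{"jaw":0,"tx":0,"ty":0,"tz":0,"spin":0},{"jaw":0,"tx":0,"ty":0,"tz":0,"spin":0},{"jaw":0,"tx":0,"ty":0,"tz":0,"spin":0},{"jaw":0,"tx":0,"ty":0,"tz":0,"spin":0}])

```text
time_s: 26.15
eef_pos: [0.5, 0.2639, 0.0226]
eef_rot: [[-1.0, 0.0, -0.001], [0.001, -0.0, -1.0], [-0.0, -1.0, 0.0]]
contact_force: [0.1, 0.1, -0.1]
width: 0.0858
```

carry_out(deltas=[{"jaw":0,"tx":0,"ty":-20,"tz":0,"spin":0},{"jaw":0,"tx":0,"ty":-50,"tz":0,"spin":0},{"jaw":0,"tx":0,"ty":-80,"tz":0,"spin":0},{"jaw":0,"tx":0,"ty":-110,"tz":0,"spin":0},{"jaw":0,"tx":0,"ty":-128,"tz":0,"spin":0}])

```text
time_s: 26.78
eef_pos: [0.5005, 0.2643, 0.1522]
eef_rot: [[-1.0, 0.002, -0.001], [0.001, 0.001, -1.0], [-0.002, -1.0, -0.001]]
contact_force: [-0.5, -0.0, 0.5]
width: 0.0859
```

carry_out(deltas=[{"jaw":0,"tx":2,"ty":0,"tz":-40,"spin":0},{"jaw":0,"tx":2,"ty":0,"tz":10,"spin":0},{"jaw":0,"tx":6,"ty":0,"tz":60,"spin":0},{"jaw":0,"tx":10,"ty":0,"tz":110,"spin":0},{"jaw":0,"tx":14,"ty":0,"tz":160,"spin":0}])

```text
time_s: 27.4
eef_pos: [0.4853, 0.1023, 0.1503]
eef_rot: [[-1.0, -0.001, -0.001], [0.001, -0.0, -1.0], [0.001, -1.0, 0.0]]
contact_force: [0.4, -0.2, -0.7]
width: 0.0852
```

carry_out(deltas=[{"jaw":0,"tx":3,"ty":0,"tz":55,"spin":0},{"jaw":0,"tx":6,"ty":0,"tz":110,"spin":0},{"jaw":0,"tx":9,"ty":0,"tz":165,"spin":0},{"jaw":0,"tx":12,"ty":0,"tz":215,"spin":0},{"jaw":0,"tx":12,"ty":0,"tz":233,"spin":0}])

```text
time_s: 28.02
eef_pos: [0.4725, -0.1329, 0.1503]
eef_rot: [[-1.0, -0.001, -0.006], [0.006, -0.001, -1.0], [0.001, -1.0, 0.001]]
contact_force: [0.7, 0.4, -1.0]
width: 0.0854
```

carry_out(deltas=[{"jaw":0,"tx":0,"ty":0,"tz":0,"spin":0},{"jaw":0,"tx":0,"ty":0,"tz":0,"spin":0}])

```text
time_s: 28.28
eef_pos: [0.4737, -0.1276, 0.1505]
eef_rot: [[-1.0, -0.0, 0.001], [-0.001, 0.001, -1.0], [0.0, -1.0, -0.001]]
contact_force: [0.1, 0.3, 0.7]
width: 0.0856
```

Run:
```python
from h import *
s=env.observe(); print(s["eef_pos"],s["width"])
a=camera("side"); w=camera("wrist")
cv2.imwrite("pics/m7.png",cv2.resize(np.hstack([a["pixels"],w["pixels"]]),(800,300)))
X=cloud(a)
for k,(x,y) in {"clear":(.4735,-.129),"bob":(.5005,.264),"green":(.479,.14)}.items():
    q=X[(np.hypot(X[...,0]-x,X[...,1]-y)<.03)&(X[...,2]>.064)&(X[...,2]<.085)]
    if len(q): print(k,len(q),q.min(0).round(4),q.max(0).round(4))
```

```text
[ 0.47368955 -0.12755239  0.15046708] 0.08555282044226956
clear 315 [ 0.4562 -0.148   0.064 ] [ 0.4914 -0.1116  0.0721]
bob 91 [0.4906 0.2509 0.0641] [0.5112 0.2735 0.0814]
green 168 [0.4622 0.1209 0.064 ] [0.4969 0.1559 0.0721]
```

View pics/m7.png

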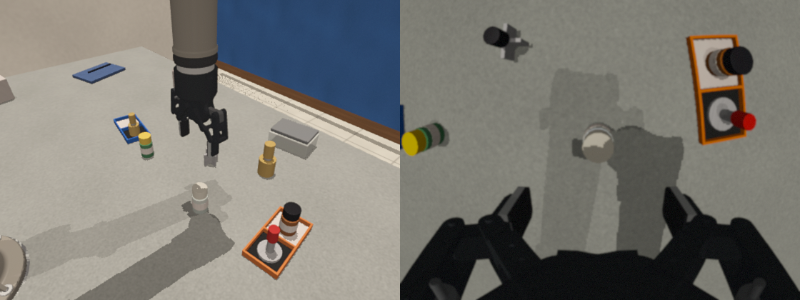

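The bob stands in the blue tray, and the clear vial at (597,142) is centred. Gripping it.

carry_out(deltas=[{"jaw":0,"tx":0,"ty":40,"tz":1,"spin":0},{"jaw":0,"tx":0,"ty":80,"tz":1,"spin":0},{"jaw":0,"tx":0,"ty":115,"tz":1,"spin":0},{"jaw":0,"tx":0,"ty":140,"tz":1,"spin":0},{"jaw":0,"tx":0,"ty":149,"tz":1,"spin":0}])

```text
time_s: 29.0
eef_pos: [0.4728, -0.1286, 0.0004]
eef_rot: [[-1.0, -0.003, 0.001], [-0.001, 0.001, -1.0], [0.003, -1.0, -0.001]]
contact_force: [-0.5, 0.6, -0.4]
width: 0.0853
```

carry_out(deltas=[{"jaw":0.3,"tx":0,"ty":0,"tz":0,"spin":0},{"jaw":1,"tx":0,"ty":0,"tz":0,"spin":0},{"jaw":1,"tx":0,"ty":0,"tz":0,"spin":0},{"jaw":1,"tx":0,"ty":0,"tz":0,"spin":0},{"jaw":1,"tx":0,"ty":0,"tz":0,"spin":0}], newtons=35)

```text
time_s: 29.62
eef_pos: [0.4748, -0.1301, 0.003]
eef_rot: [[-1.0, 0.002, -0.001], [0.001, -0.001, -1.0], [-0.002, -1.0, 0.001]]
contact_force: [-0.9, 0.9, 7.6]
width: 0.0369
```

carry_out(deltas=[{"jaw":1,"tx":0,"ty":-3,"tz":0,"spin":0},{"jaw":1,"tx":0,"ty":-15,"tz":0,"spin":0},{"jaw":1,"tx":0,"ty":-50,"tz":0,"spin":0},{"jaw":1,"tx":0,"ty":-95,"tz":0,"spin":0},{"jaw":1,"tx":0,"ty":-130,"tz":0,"spin":0}])

```text
time_s: 30.25
eef_pos: [0.474, -0.1302, 0.1341]
eef_rot: [[-1.0, 0.002, -0.001], [0.001, -0.001, -1.0], [-0.002, -1.0, 0.001]]
contact_force: [1.2, -0.4, -1.5]
width: 0.0368
```

carry_out(deltas=[{"jaw":1,"tx":-2,"ty":0,"tz":-30,"spin":0},{"jaw":1,"tx":-6,"ty":0,"tz":-76,"spin":0},{"jaw":1,"tx":-10,"ty":0,"tz":-128,"spin":0},{"jaw":1,"tx":-14,"ty":0,"tz":-182,"spin":0},{"jaw":1,"tx":-19,"ty":0,"tz":-236,"spin":0}])

```text
time_s: 30.88
eef_pos: [0.4928, 0.1073, 0.1324]
eef_rot: [[-1.0, 0.001, -0.001], [0.001, -0.0, -1.0], [-0.001, -1.0, 0.0]]
contact_force: [1.2, -0.7, -0.7]
width: 0.0367
```

carry_out(deltas=[{"jaw":1,"tx":-4,"ty":0,"tz":-54,"spin":0},{"jaw":1,"tx":-8,"ty":0,"tz":-108,"spin":0},{"jaw":1,"tx":-13,"ty":0,"tz":-160,"spin":0},{"jaw":1,"tx":-17,"ty":0,"tz":-206,"spin":0},{"jaw":1,"tx":-19,"ty":0,"tz":-236,"spin":0}])

```text
time_s: 31.5
eef_pos: [0.5114, 0.3447, 0.1322]
eef_rot: [[-1.0, 0.0, 0.002], [-0.002, 0.001, -1.0], [-0.0, -1.0, -0.001]]
contact_force: [0.7, -0.7, -1.5]
width: 0.0366
```

carry_out(deltas=[{"jaw":1,"tx":0,"ty":0,"tz":0,"spin":0},{"jaw":1,"tx":0,"ty":0,"tz":0,"spin":0}])

```text
time_s: 31.75
eef_pos: [0.5122, 0.3405, 0.1316]
eef_rot: [[-1.0, -0.0, -0.002], [0.002, -0.002, -1.0], [0.0, -1.0, 0.002]]
contact_force: [0.6, 0.2, -1.4]
width: 0.0366
```

Run:
```python
from h import *
s=env.observe(); print(s["eef_pos"],s["width"])
a=camera("side"); w=camera("wrist")
cv2.imwrite("pics/m8.png",cv2.resize(np.hstack([cv2.resize(a["pixels"][60:270,100:380],(560,420)),w["pixels"]]),(800,300)))
```

```text
[0.51216801 0.3404956  0.13163154] 0.03664384192370139
```

View pics/m8.png

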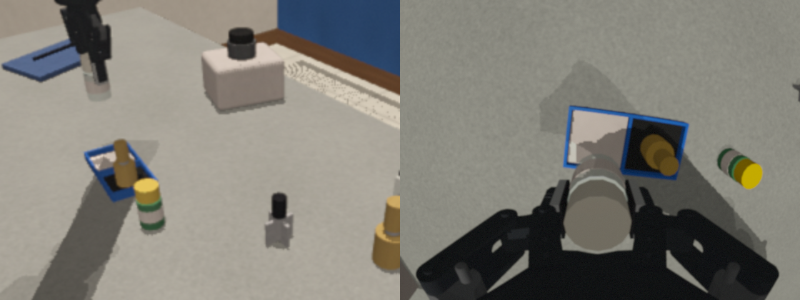

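Clear vial upright and aligned with the white pocket at (598,140). Lowering.

carry_out(deltas=[{"jaw":1,"tx":0,"ty":25,"tz":0,"spin":0},{"jaw":1,"tx":0,"ty":60,"tz":0,"spin":0},{"jaw":1,"tx":0,"ty":92,"tz":0,"spin":0},{"jaw":1,"tx":0,"ty":112,"tz":0,"spin":0},{"jaw":1,"tx":0,"ty":120,"tz":0,"spin":0}])

```text
time_s: 32.48
eef_pos: [0.5119, 0.3408, 0.0107]
eef_rot: [[-1.0, -0.001, -0.002], [0.002, -0.001, -1.0], [0.001, -1.0, 0.001]]
contact_force: [-0.3, -0.2, -0.6]
width: 0.0365
```

carry_out(deltas=[{"jaw":1,"tx":0,"ty":0,"tz":0,"spin":0},{"jaw":1,"tx":0,"ty":1,"tz":0,"spin":0},{"jaw":1,"tx":0,"ty":2,"tz":0,"spin":0},{"jaw":1,"tx":0,"ty":3,"tz":0,"spin":0},{"jaw":1,"tx":0,"ty":3,"tz":0,"spin":0}])

```text
time_s: 33.1
eef_pos: [0.512, 0.3419, 0.0087]
eef_rot: [[-1.0, 0.0, -0.001], [0.001, -0.0, -1.0], [-0.0, -1.0, 0.0]]
contact_force: [-0.2, 0.5, -1.1]
width: 0.0366
```

carry_out(deltas=[{"jaw":1,"tx":0,"ty":0.5,"tz":0,"spin":0},{"jaw":1,"tx":0,"ty":1,"tz":0,"spin":0},{"jaw":1,"tx":0,"ty":1,"tz":0,"spin":0}])

```text
time_s: 33.48
eef_pos: [0.512, 0.3419, 0.0076]
eef_rot: [[-1.0, -0.0, -0.001], [0.001, -0.0, -1.0], [0.0, -1.0, 0.0]]
contact_force: [0.5, 0.1, -1.4]
width: 0.0363
```

carry_out(deltas=[{"jaw":1,"tx":0,"ty":0.5,"tz":0,"spin":0},{"jaw":1,"tx":0,"ty":1,"tz":0,"spin":0},{"jaw":1,"tx":0,"ty":1,"tz":0,"spin":0}])

```text
time_s: 33.85
eef_pos: [0.512, 0.342, 0.0071]
eef_rot: [[-1.0, 0.0, -0.001], [0.001, -0.0, -1.0], [-0.0, -1.0, 0.0]]
contact_force: [-1.7, 0.1, 4.2]
width: 0.0367
```

Touching. Release to a partial opening, raise, and move aside for a final look.

carry_out(deltas=[{"jaw":0.3,"tx":0,"ty":0,"tz":0,"spin":0},{"jaw":0.3,"tx":0,"ty":0,"tz":0,"spin":0},{"jaw":0.3,"tx":0,"ty":0,"tz":0,"spin":0},{"jaw":0.3,"tx":0,"ty":0,"tz":0,"spin":0}])

```text
time_s: 34.35
eef_pos: [0.5121, 0.3419, 0.0066]
eef_rot: [[-1.0, 0.0, -0.001], [0.001, -0.0, -1.0], [-0.0, -1.0, 0.0]]
contact_force: [0.3, -0.1, -0.5]
width: 0.0597
```

carry_out(deltas=[{"jaw":0.3,"tx":0,"ty":-15,"tz":0,"spin":0},{"jaw":0.3,"tx":0,"ty":-45,"tz":0,"spin":0},{"jaw":0.3,"tx":0,"ty":-85,"tz":0,"spin":0},{"jaw":0.3,"tx":0,"ty":-130,"tz":0,"spin":0},{"jaw":0.3,"tx":0,"ty":-180,"tz":0,"spin":0}])

```text
time_s: 34.98
eef_pos: [0.5117, 0.3418, 0.1889]
eef_rot: [[-1.0, 0.0, -0.0], [0.0, 0.0, -1.0], [-0.0, -1.0, -0.0]]
contact_force: [-0.0, -0.4, 0.1]
width: 0.0598
```

carry_out(deltas=[{"jaw":0.3,"tx":0,"ty":0,"tz":-40,"spin":0},{"jaw":0.3,"tx":0,"ty":0,"tz":-80,"spin":0},{"jaw":0.3,"tx":0,"ty":0,"tz":-120,"spin":0},{"jaw":0.3,"tx":0,"ty":0,"tz":-160,"spin":0},{"jaw":0.3,"tx":0,"ty":0,"tz":-160,"spin":0}])

```text
time_s: 35.6
eef_pos: [0.5095, 0.5063, 0.1874]
eef_rot: [[-1.0, -0.001, 0.005], [-0.005, 0.003, -1.0], [0.001, -1.0, -0.003]]
contact_force: [-0.8, -0.5, -0.5]
width: 0.0597
```

Run:
```python
from h import *
s=env.observe(); print(s["time_s"],s["eef_pos"],s["width"],s["contact_force"])
a=camera("side"); t=camera("top")
cv2.imwrite("pics/m9.png",np.vstack([cv2.resize(np.hstack([a["pixels"],t["pixels"]]),(800,300)),np.hstack([cv2.resize(a["pixels"][140:240,130:230],(400,300)),cv2.resize(a["pixels"][270:395,325:450],(400,300))])]))
for n,c in (("side",a),("top",t)):
  X=cloud(c)
  for k,(x,y) in {"plate":(.51,-.313),"amber":(.5847,-.2994),"bob":(.5005,.264),"clear":(.512,.342),"vane":(.605,-.011),"green":(.479,.14)}.items():
    q=X[(np.hypot(X[...,0]-x,X[...,1]-y)<.03)&(X[...,2]>.062)&(X[...,2]<.09)]
    if len(q): print(n,k,len(q),q.min(0).round(4),q.max(0).round(4))
```

```text
35.6 [0.50948772 0.50625445 0.18737644] 0.05968915070265943 [-0.80893417 -0.4789907  -0.46629662]
side plate 300 [ 0.4985 -0.3247  0.0621] [ 0.5207 -0.3033  0.082 ]
side amber 484 [ 0.5656 -0.3184  0.0623] [ 0.6009 -0.283   0.0761]
side bob 98 [0.4903 0.251  0.062 ] [0.5115 0.2726 0.081 ]
side clear 141 [0.4939 0.3192 0.0624] [0.5291 0.3557 0.076 ]
side vane 112 [ 0.5934 -0.0228  0.0622] [ 0.6155 -0.0021  0.077 ]
side green 180 [0.4624 0.1222 0.0621] [0.497  0.1567 0.0713]
top plate 62 [ 0.5002 -0.3226  0.0633] [ 0.5187 -0.3022  0.0865]
top amber 152 [ 0.5658 -0.3175  0.0639] [ 0.6009 -0.2823  0.0813]
top bob 64 [0.4895 0.2529 0.0626] [0.5105 0.2731 0.0869]
top clear 154 [0.4931 0.3215 0.0644] [0.5274 0.359  0.0814]
top vane 56 [ 0.5937 -0.02    0.0677] [ 0.6148 -0.0015  0.0819]
top green 146 [0.4616 0.1233 0.0623] [0.4958 0.1586 0.0764]
```

View pics/m9.png

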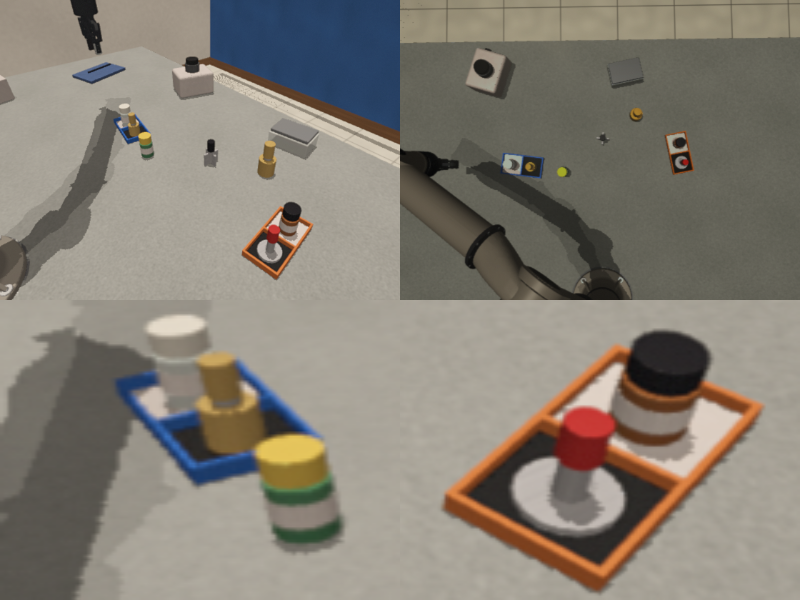

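All four pieces stand upright in the right pockets, with tops near 0.080 m (spindles) and 0.075 m (vials) as they should be. The spares are untouched and the gripper is clear.

```bash
python3 -c "
from h import *
hand_in()"
```

```text
the job is handed in; nothing more can be done
```

Both kits are made up and the job is handed in, at about 36 s of the 96 s allowed.

- **Orange tray:** the red-headed plate spindle stands in the black-floored pocket and the black-capped amber vial in the white-floored one.
- **Blue tray:** the small brass bob spindle stands in the black-floored pocket and the white-capped clear vial in the white-floored one.

I did the kits in the order asked. Each piece was lowered slowly to a light touch before release, the readings then changing by no more than about 9 N.

**Last checks:** in the final side and top pictures all four stand upright in their pockets. In the side view's depth the tops were at about 80–82 mm (spindles) and 76 mm (vials), which fits flat on the floor. The top view read up to about 5 mm higher. The vane spindle and the yellow-capped vial stand where they were, and the gripper was well clear.

**Disagreement:** the first grasp on the plate spindle closed on nothing. Depth showed the fingertips ending about 35 mm short of where the description puts them. The spindle did not move. I re-gripped 33 mm deeper and used the measured offset for the rest.

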